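# Clamp the measuring cell with the turnbuckle

### The job

Set the aluminium measuring cell into the cradle of the clamp, then turn the spoked turnbuckle so that both jaws draw in together and hold the cell at about 25 newtons. Feel the turning effort as you tighten: under 15 N the cell works loose, over 35 N its windows are strained, and at no moment may the jaws squeeze it with more than 45 N. Leave the other things on the bench where they are.

Things in the scene. Friction and masses are not known exactly. Their poses are not given: they have to be found in the camera images.
- cell: The measuring cell, loose, about 250 g: a plain aluminium bar 36 (x) x 80 (y) x 36 (z) mm with a flat glass window in each end (+-y) and two steel stub ports on top at y = +-26 mm, 10 mm thick, 12 mm high. Origin at the centre of its underside, z up. It starts upright on the bench at one of three spots; either way round will do in the cradle.
- clamp: Cell clamp, fixed: a grey base plate 240 (x) x 250 (y) x 12 mm with a turnbuckle on its -x (robot) side, axis along y, a cradle on its +x side, and two jaws that slide along y on rails. Origin at the centre of the plate's underside. Heights over the bench: uppermost spoke ball up to 136 mm, jaws 106, cradle lips 79.
- seat (a point): Centre of the cradle's floor, 65 mm up and 70 mm to +x of the clamp's origin; axes as the clamp. Two saddles 14 mm wide at y = +-22 mm (30 mm free between them for fingers), with lips at x = +-20 mm, 9 mm high, flared above: the cell drops in with its length along y and 2 mm of play to each side in x. Seated, the cell's origin is at this point.
- hub (a point): Centre of the turnbuckle, on its axis (y), 78 mm up and 60 mm to -x of the clamp's origin; axes as the clamp. A steel barrel 64 mm long, 26 mm thick (32 mm at the middle), with six 8 mm spokes 60 degrees apart in the plane y = 0, each with a black ball of 20 mm diameter centred 48 mm from the axis. A ball can be pushed from behind with the finger tips and carried over the top.
- turnbuckle (a joint): Turnbuckle angle, rad, 0 to 7; starts at 0.4 to 1.57. At 0 one spoke points straight up; growing, it goes over towards the clamp's +x (right-handed about +y) and draws both jaws in, 3.82 mm each per rad. Stays where left. Turning takes 0.36 N m of friction, plus 0.0076 N m per newton of squeeze once both jaws press the cell (0.19 at 25 N); a push at rest reads up to 0.06 less.
- jaw_left: Jaw at the clamp's +y side, an aluminium bar 200 mm long in x, 22 mm thick. Origin: y of its inner face, at bench height; 68 mm from the clamp's middle at turnbuckle angle 0. On the face, 83 mm up, facing the cradle, a round 26 mm pad on a set screw of unmeasured length stands 9 to 18 mm proud, differently at each jaw. The pad is sprung, 18 N per mm.
- jaw_right: Jaw at the clamp's -y side, the mirror image of the left one, with its own sprung pad of unmeasured length.
- jar_a: Bystander: white jar, 52 mm across and 62 mm high, standing.
- jar_b: Bystander: clear jar with a white cap, 48 mm across and 55 mm high, standing.
- beaker: Bystander: glass beaker, 72 mm across and 85 mm high, standing.
- bottle: Bystander: white sample bottle, 60 mm across and 105 mm high, standing.
- wrench: Bystander: a steel wrench lying on the bench.
- window: Bystander: a spare glass window disc, 38 mm across and 10 mm thick, lying on the bench.
Mind the look-alikes: they are no part of the job. Leave any blue or purple look-alike of the cell alone.

How it is judged:
By the outcome, as a careful person would: the job done as asked, in the order asked, and still so for the second after the job is handed in, with the robot touching nothing.
It also fails if it takes over 69 s, if anything falls off the work surface, if the arm or the gripper's body presses on something with over 40 N, if the wrist force passes 120 N, or if a joint passes its speed limit or range.

### The arm

A 7-joint arm with a two-finger parallel gripper is mounted at the origin on the work surface. World frame = base frame: x ahead of the robot, y to its left, z up, the work surface at z = 0. Lengths are in m, angles in rad, forces in N, time in s.
With the tool pointing down it reaches from about 0.425 to 0.875 m from the base axis. Payload 4.7 kg.
Tool frame: the origin (TCP) lies where the fingers leave the gripper's body, on its centre line; the fingertips stand 73 mm ahead of it and the grasp point (between the pads) lies 54 mm ahead of it (robot.tips_ahead is the distance from the TCP to the fingertips, in m); z points along the fingers, y is the line along which they close (so a half turn about z gives the same grasp; the last joint's range is limited). The gripper opens to 85 mm and grips with 20 to 120 N. Pads are 22 mm wide; open, the fingers measure 114 mm over their backs; the gripper's body (76 mm by 85 mm) begins 54 mm behind the grasp point. The pads swing forward as they close: fully open they stand 13 mm farther back than shut.
Start: joints at [-1.173, 0.321, -0.07, 1.45, 0.023, 1.371, -0.057], TCP at [0.243, 0.603, 0.304] pointing down, gripper open.
Joint ranges: [-2.86, 2.86], [-0.3, 2.09], [-1.38, 1.24], [0.06, 2.45], [-1.56, 4.7], [0.09, 2.05], [-2.69, 2.69]. Speed limits (rad/s): [2.57, 2.57, 3.14, 3.14, 3.14, 3.14, 3.14].

### API

Orientations are given as a unit quaternion [x, y, z, w].
In Python, from bench import telemetry, viewer, robot gives the robot as it stands. The module is installed in compiled form; this text tells all that it offers.
- The arm moves only by the tool arm_command, never from a script. Its argument "increments" is a list of rows, each an object of numbers: "dx", "dy", "dz": the shift along the tool's x, y, z in mm; "turn": the turn about the tool's z in rad. In form: [{"dx": .., "dy": .., "dz": .., "turn": ..}, ...]. A call has exactly 8 rows; each row shifts and turns the commanded pose from where the row before left it, along the tool's axes as they then stand; what a row does not reach is not made up. A row lasts 1/12 s, in which the tool goes at most 41.7 mm and 7.16 degrees, less where a joint would pass 70% of its speed; a pose out of reach is approached as far as the arm can. A call with a gripper value outside its range is refused whole. "fingers" is the opening, from 0 (shut) to 1 (fully open), set as the call begins (left out, the last holds). The fingers move at their own pace and stop on an object; "newtons" is the grip in N (left out, the last holds). Time passes only in rows, so rows that do not move let the fingers close, or fill a call up. It gives the time, the measured TCP pose, the force, the opening and the grip force at its end, in the units of the state.
- telemetry.observe(): the state, without advancing time (a new reading comes with each control period).
- viewer.grab_frame(name): name is "scene" or "top" or "wrist"; returns the picture (480x640x3 uint8, red, green, blue); there is no depth.
- viewer.camera_params(name): a dict with "fx", "fy", "cx", "cy" (pixels), "R" (3x3) and "t" (3): a world point X has camera coordinates R X + t. Camera axes: x right, y down, z forward; pixel columns grow to the right and rows downward; lengths in m; the calibration is good to about 2 mm. A picture is of the moment at which its call begins: read the wrist's pose just before it. camera_params takes no time and is no camera call; for the wrist camera it gives the pose at the moment of the call.
- robot.job_done(): hands the job in; it is judged then, once.
The state is a dict: "time": time; "joints": joint angles; "qvel": joint speeds; "joint_efforts": joint torques, N m; "eef_pos": TCP position; "orientation": TCP orientation; "ft_force": force on the tool from outside, world axes, zero at the start; "wrist_torque": the same for the moment, N m; "grip_width": finger opening in m; "grip_force": force on a finger pad.
Only numpy, scipy, OpenCV 4.12 (cv2) and the standard library are available. Lean on these libraries where they do the work, as an engineer would, in place of code of your own. Each camera call takes 0.05 s, during which the arm holds its last target. There are 200 camera calls.

## Working session

There is one attempt and no reset: what is moved stays moved. The work goes in short steps, Python scripts to look and compute and a tool call to move; the robot and the scene stay as the last step left them, time stands still between calls to the robot, and variables do not carry over. Pictures are saved under pics/ and viewed, at most 10 in all, crops included, and the job is handed in when it is done.

Besides the shell and the picture viewer there is one more tool, called after "Call:" as name(argument=value, ...) on one line, values as JSON. arm_command: Moves the arm, as the interface text tells. Its arguments: {"type":"object","properties":{"increments":{"type":"array","items":{"type":"object","properties":{"dx":{"type":"number"},"dy":{"type":"number"},"dz":{"type":"number"},"turn":{"type":"number"}}}},"fingers":{"type":"number"},"newtons":{"type":"number"}},"required":["increments"]}

```bash
mkdir -p pics; python3 - <<'E'
from bench import telemetry, viewer, robot
import cv2,numpy as np
s=telemetry.observe(); print({k:np.round(v,3) for k,v in s.items()})
for n in("scene","top"):
    f=viewer.grab_frame(n); cv2.imwrite(f"pics/{n}0.png",f[:,:,::-1]); p=viewer.camera_params(n)
    print(n,p["fx"],p["cx"],p["cy"],np.round(-np.array(p["R"]).T@p["t"],3),np.round(p["R"],3).tolist())
E
```

```text
{'time': np.float64(0.0), 'joints': array([-1.173,  0.322, -0.07 ,  1.452,  0.023,  1.371, -0.057]), 'qvel': array([ 0.002,  0.001,  0.002,  0.   ,  0.001, -0.001,  0.001]), 'joint_efforts': array([-1.0000e-03, -4.9358e+01, -3.8200e-01, -3.1433e+01,  1.3000e-02,
        1.1000e-02, -0.0000e+00]), 'eef_pos': array([0.243, 0.602, 0.303]), 'orientation': array([ 0.191,  0.982, -0.001, -0.   ]), 'ft_force': array([-0.136, -0.376,  0.421]), 'wrist_torque': array([-0.006, -0.034,  0.008]), 'grip_force': np.float64(0.0), 'grip_width': np.float64(0.085)}
scene 514.9408811299243 316.82156449316466 240.94785469949042 [ 1.216 -0.546  0.882] [[0.619, 0.785, 0.02], [0.527, -0.397, -0.751], [-0.582, 0.475, -0.66]]
top 435.19653608552335 316.63330855758664 238.68737842479175 [0.359 0.034 1.122] [[0.003, -1.0, 0.005], [-0.988, -0.003, -0.156], [0.156, -0.004, -0.988]]
```

View pics/scene0.png

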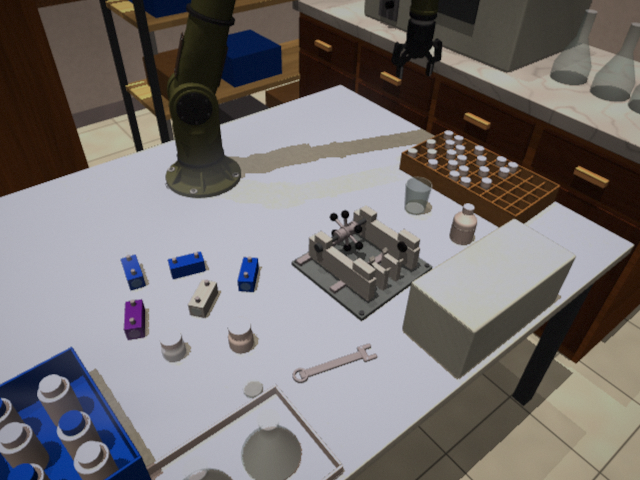

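View pics/top0.png

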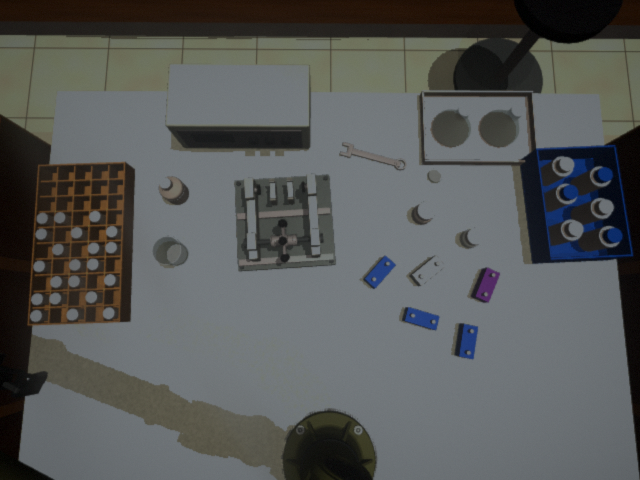

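Pixels in the top picture:
- Cell-like bars: blue at (380,272), (421,318) and (467,341), purple at (486,284), bare aluminium at (427,270). Only the last fits the description.
- The clamp plate is around (285,222).

I'll confirm the cell in an enlarged crop.

```bash
cat > h.py <<'E'
from bench import telemetry, viewer, robot
import cv2,numpy as np
from scipy.spatial.transform import Rotation as Ro
def ray(p,uv,z):
    R=np.array(p["R"]);t=np.array(p["t"]);c=-R.T@t
    d=R.T@np.array([(uv[0]-p["cx"])/p["fx"],(uv[1]-p["cy"])/p["fy"],1]); return c+d*(z-c[2])/d[2]
def proj(p,X):
    q=np.array(p["R"])@np.array(X)+p["t"]; return np.array([p["fx"]*q[0]/q[2]+p["cx"],p["fy"]*q[1]/q[2]+p["cy"]])
E
python3 - <<'E'
from h import *
f=cv2.imread("pics/top0.png")
a=cv2.resize(f[165:280,225:345],None,fx=3.3,fy=3.3,interpolation=cv2.INTER_CUBIC)
b=cv2.resize(f[245:300,395:460],None,fx=6,fy=6,interpolation=cv2.INTER_CUBIC)
o=np.zeros((400,800,3),np.uint8);o[:a.shape[0],:a.shape[1]]=a[:,:400];o[:b.shape[0],405:405+b.shape[1]]=b
cv2.imwrite("pics/crop.png",np.clip(o*1.6,0,255).astype(np.uint8))
p=viewer.camera_params("top")
print(ray(p,(427,269),.036))
E
```

```text
[ 0.45436752 -0.24640243  0.036     ]
```

View pics/crop.png

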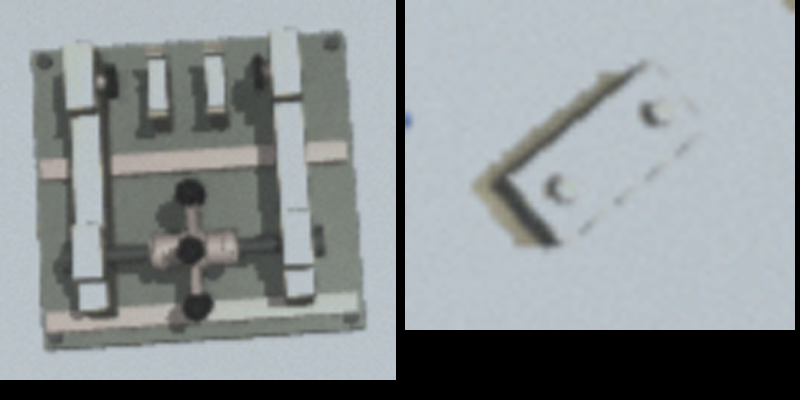

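The crop shows the aluminium bar with its two ports at about (421.7,276) and (436.7,264) full-frame px. The plate corners are at (234,181), (329,175), (335,264) and (239,271). The turnbuckle spokes and the pads are visible too.

```bash
python3 - <<'E'
from h import *
p=viewer.camera_params("top")
C=np.array([ray(p,np.array(c)/3.3+[225,165],.012) for c in [(31,52),(343,33),(364,328),(46,350)]])
o=C.mean(0); ex=(C[0]+C[1]-C[2]-C[3])[:2]; ey=(C[0]+C[3]-C[1]-C[2])[:2]
print("clamp",o,np.degrees(np.arctan2(ex[1],ex[0])),np.degrees(np.arctan2(-ey[0],ey[1])),np.linalg.norm(ex)/2,np.linalg.norm(ey)/2)
P=[ray(p,np.array([x-405,y])/6+[395,245],.046) for x,y in [(562,188),(659,111)]]
print(P,"cell mid",(P[0]+P[1])/2, "yaw long axis",np.degrees(np.arctan2(*(P[1]-P[0])[1::-1])), np.linalg.norm(P[1]-P[0]))
w=viewer.camera_params("wrist");R=np.array(w["R"]);s=telemetry.observe()
T=Ro.from_quat(s["orientation"]).as_matrix();print("TCP R",T.round(3))
print("cam in tool",T.T@(-R.T@w["t"]-s["eef_pos"]),(R@T).round(3),w["fx"],w["cx"],w["cy"])
E
```

```text
clamp [0.57738    0.11338326 0.012     ] 4.218343908955616 3.987585674041773 0.23803824519999847 0.24801053439052256
[array([ 0.43530111, -0.22871448,  0.046     ]), array([ 0.46724151, -0.2700066 ,  0.046     ])] cell mid [ 0.45127131 -0.24936054  0.046     ] yaw long axis -52.27722410257003 0.05220371097698207
TCP R [[-0.927  0.374 -0.001]
 [ 0.374  0.927 -0.002]
 [-0.    -0.002 -1.   ]]
cam in tool [ 8.23920578e-02 -7.73466288e-05 -7.03165651e-02] [[ 0.     1.     0.   ]
 [-0.947  0.    -0.32 ]
 [-0.32   0.     0.947]] 432.76466847759554 316.41797770513773 239.36879551747367
```

Call:
arm_command(increments=[{"dx": -28.5,"dy": -21},{"dx": -28.5,"dy": -21},{"dx": -28.5,"dy": -21},{"dx": -28.5,"dy": -21},{"dx": -28.5,"dy": -21},{"dx": -28.5,"dy": -21},{"dx": -28.5,"dy": -21},{"dx": -28.5,"dy": -21}], fingers=1)

```text
invalid input at $.increments[0]: expected keys dx, dy, dz, turn
```

Call:
arm_command(increments=[{"dx": -28.5,"dy": -21},{"dx": -28.5,"dy": -21},{"dx": -28.5,"dy": -21},{"dx": -28.5,"dy": -21},{"dx": -28.5,"dy": -21},{"dx": -28.5,"dy": -21},{"dx": -28.5,"dy": -21},{"dx": -28.5,"dy": -21}])

```text
invalid input at $.increments[0]: expected keys dx, dy, dz, turn
```

```bash
python3 - <<'E'
from h import *
import json
s=telemetry.observe();p=viewer.camera_params("wrist");f=viewer.grab_frame("wrist")
s2=telemetry.observe();print(s["eef_pos"],s2["eef_pos"],s2["time"])
cv2.imwrite("pics/w1.png",np.clip(f[:,:,::-1]*1.3,0,255).astype(np.uint8))
json.dump({k:np.array(v).tolist() for k,v in p.items()},open("w1.json","w"))
E
```

```text
[0.243313   0.60235981 0.30294116] [0.24327725 0.60243342 0.30307231] 0.15
```

View pics/w1.png

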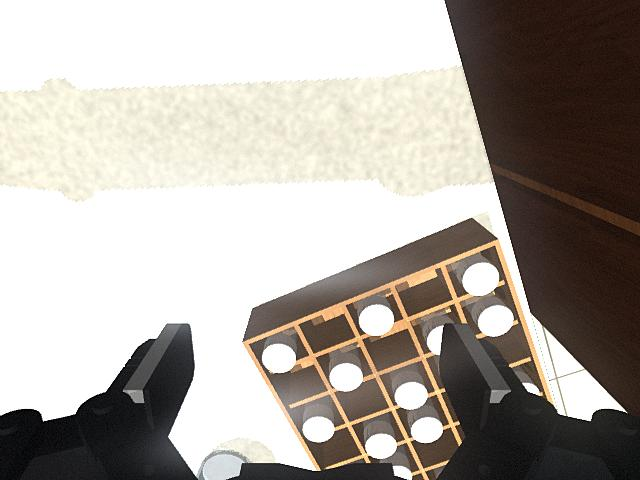

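Both move calls were refused because every row needs all four keys. The picture only shows the vial rack under the start pose, with the fingers at about (165,380) and (465,380). I'll move with full rows.

Call:
arm_command(increments=[{"dx": -28.5,"dy": -21,"dz": 0,"turn": 0},{"dx": -28.5,"dy": -21,"dz": 0,"turn": 0},{"dx": -28.5,"dy": -21,"dz": 0,"turn": 0},{"dx": -28.5,"dy": -21,"dz": 0,"turn": 0},{"dx": -28.5,"dy": -21,"dz": 0,"turn": 0},{"dx": -28.5,"dy": -21,"dz": 0,"turn": 0},{"dx": -28.5,"dy": -21,"dz": 0,"turn": 0},{"dx": -28.5,"dy": -21,"dz": 0,"turn": 0}], fingers=1)

```text
time: 0.82
eef_pos: [0.3924, 0.3598, 0.3038]
orientation: [0.191, 0.982, -0.0, -0.0]
ft_force: [-0.5, 1.2, -0.0]
grip_width: 0.0853
grip_force: 0.0
```

Call:
arm_command(increments=[{"dx": -28.5,"dy": -21,"dz": 0,"turn": 0},{"dx": -28.5,"dy": -21,"dz": 0,"turn": 0},{"dx": -28.5,"dy": -21,"dz": 0,"turn": 0},{"dx": -28.5,"dy": -21,"dz": 0,"turn": 0},{"dx": -28.5,"dy": -21,"dz": 0,"turn": 0},{"dx": -28.5,"dy": -21,"dz": 0,"turn": 0},{"dx": -28.5,"dy": -21,"dz": 0,"turn": 0},{"dx": -28.5,"dy": -21,"dz": 0,"turn": 0}])

```text
time: 1.48
eef_pos: [0.5409, 0.1188, 0.3039]
orientation: [0.191, 0.982, 0.0, -0.0]
ft_force: [0.5, -0.0, -0.1]
grip_width: 0.0854
grip_force: 0.0
```

```bash
python3 - <<'E'
from h import *
import json
s=telemetry.observe();p=viewer.camera_params("wrist");f=viewer.grab_frame("wrist")
s2=telemetry.observe();print(s["eef_pos"],s2["eef_pos"],s2["orientation"],s2["time"],s2["joints"])
cv2.imwrite("pics/w1.png",f[:,:,::-1])
json.dump({k:np.array(v).tolist() for k,v in p.items()},open("w1.json","w"))
E
```

```text
[0.54087613 0.11880056 0.30386102] [0.5443199  0.11021942 0.30399562] [ 0.19561315  0.9806763  -0.0022608   0.00209447] 1.5333 [-0.57574442  0.11688031  0.35394509  1.7038245  -0.03565233  1.3262454
  0.9615713 ]
```

View pics/w1.png

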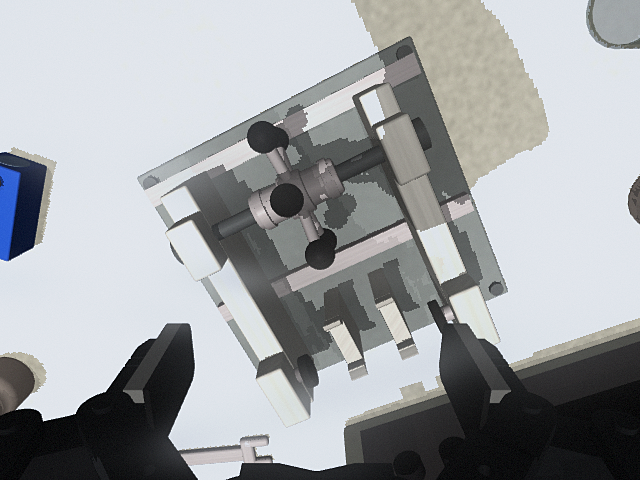

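The wrist view shows plate corners at (138,180), (411,38) and (508,292). The spoke balls are at (267,137), (287,200) and (320,248), and the saddles at about (345,350) and (397,330).

```bash
python3 - <<'E'
from h import *
import json
p=json.load(open("w1.json"))
A,B,D=[ray(p,c,.012) for c in [(138,180),(411,38),(508,292)]]  # -x-y(?), ...
print(A,B,D)
o=(A+D)/2; ey=B-A; ex=D-B
print("clamp",o,np.degrees(np.arctan2(-ey[0],ey[1])),np.degrees(np.arctan2(ex[1],ex[0])),np.linalg.norm(ex),np.linalg.norm(ey))
for o,yaw in[((o[:2]),4.1),(np.array([.5774,.1134]),4.1)]:
    y=np.radians(yaw);X=np.array([np.cos(y),np.sin(y),0]);Y=np.array([-np.sin(y),np.cos(y),0])
    h=np.array([*o,.078])-.06*X
    c=-np.array(p["R"]).T@p["t"]
    for uv in[(267,137),(287,200),(320,248)]:
        d=ray(p,uv,0)-c; q=c+d*((h-c)@Y)/(d@Y)-h
        print(uv,q@X,q[2],np.hypot(q@X,q[2]),np.degrees(np.arctan2(q@X,q[2])))
    print("seat",o+.07*X[:2])
E
```

```text
[ 0.47244285 -0.0160434   0.012     ] [0.45438246 0.2315132  0.012     ] [0.69131551 0.24837829 0.012     ]
clamp [0.58187918 0.11616744 0.012     ] 4.1725987010608225 4.071493544509737 0.2375325325380889 0.24821451909661807
(267, 137) -0.04440056297188455 0.0010657361055250864 0.04441335143475332 -88.62500711138557
(287, 200) -0.008862664326496928 0.04738366123570874 0.04820537491882589 -10.594220633003745
(320, 248) 0.036115516625347004 0.018545048657240173 0.040598637548754285 62.8198394919277
seat [0.65170004 0.12117226]
(267, 137) -0.03913140119984094 -0.016212731575819025 0.042357044573629925 -112.50496698789748
(287, 200) -0.0015129667496604532 0.03281683676654913 0.032851694686087486 -2.639659332914884
(320, 248) 0.04609842324018929 0.0022898923418799427 0.04615526223703018 87.1562278309219
seat [0.64722085 0.11840482]
```

Call:
arm_command(increments=[{"dx": -5.1,"dy": -34.2,"dz": 5,"turn": 0},{"dx": -5.1,"dy": -34.2,"dz": 5,"turn": 0},{"dx": -5.1,"dy": -34.2,"dz": 5,"turn": 0},{"dx": -5.1,"dy": -34.2,"dz": 5,"turn": 0},{"dx": -5.1,"dy": -34.2,"dz": 5,"turn": 0},{"dx": -5.1,"dy": -34.2,"dz": 5,"turn": 0},{"dx": -5.1,"dy": -34.2,"dz": 5,"turn": 0},{"dx": -5.1,"dy": -34.2,"dz": 5,"turn": 0}])

```text
time: 2.2
eef_pos: [0.475, -0.1498, 0.2636]
orientation: [0.191, 0.982, 0.0, 0.0]
ft_force: [0.9, -1.0, -0.5]
grip_width: 0.0854
grip_force: 0.0
```

Call:
arm_command(increments=[{"dx": -5.1,"dy": -34.2,"dz": 5,"turn": 0},{"dx": -5.1,"dy": -34.2,"dz": 5,"turn": 0},{"dx": -5.1,"dy": -34.2,"dz": 5,"turn": 0},{"dx": 0,"dy": 0,"dz": 0,"turn": 0.106},{"dx": 0,"dy": 0,"dz": 0,"turn": 0.106},{"dx": 0,"dy": 0,"dz": 0,"turn": 0.106},{"dx": 0,"dy": 0,"dz": 0,"turn": 0.106},{"dx": 0,"dy": 0,"dz": 0,"turn": 0.106}])

```text
time: 2.87
eef_pos: [0.4514, -0.2492, 0.2487]
orientation: [0.444, 0.896, 0.0, -0.0]
ft_force: [-0.5, 0.4, -0.6]
grip_width: 0.0852
grip_force: 0.0
```

```bash
python3 - <<'E'
from h import *
import json
viewer.grab_frame("wrist");viewer.grab_frame("wrist")
s=telemetry.observe();p=viewer.camera_params("wrist");f=viewer.grab_frame("wrist")
s2=telemetry.observe();print(s["eef_pos"],s2["eef_pos"],s2["orientation"],s2["time"],np.round(s2["joints"],2))
cv2.imwrite("pics/w2.png",f[:,:,::-1])
json.dump({k:np.array(v).tolist() for k,v in p.items()},open("w2.json","w"))
E
```

```text
[ 0.4514758  -0.24911998  0.24868285] [ 0.45154509 -0.24916147  0.24876976] [ 4.39885356e-01  8.98053927e-01  5.79124226e-05 -1.21246825e-04] 3.0167 [-0.22  0.07  0.71  1.88 -0.05  1.21  1.16]
```

View pics/w2.png

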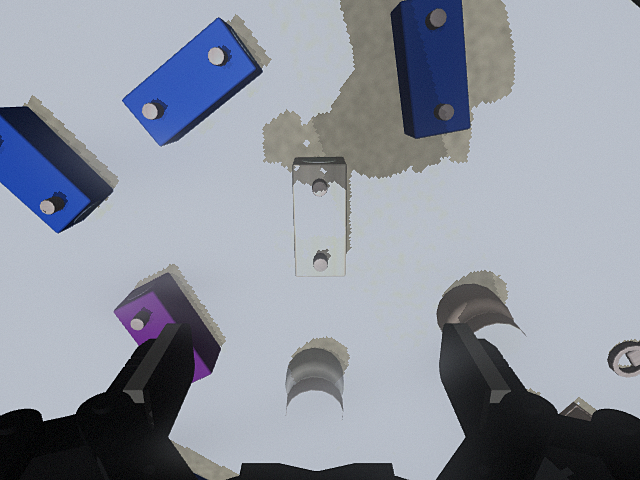

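The cell is at (320,220) with port tops at (320,184) and (320,264), well aligned. A jar stands below it at (315,385), and the gripper body clears its top.

```bash
cat >> h.py <<'E'
def togo(x,y,yaw_y):  # local dx,dy (mm) and turn to reach xy with tool-y yaw
    s=telemetry.observe();T=Ro.from_quat(s["orientation"]).as_matrix()
    d=T.T@(np.array([x,y,s["eef_pos"][2]])-s["eef_pos"])*1000
    cur=np.degrees(np.arctan2(T[1,1],T[0,1]));t=(cur-yaw_y+90)%180-90
    print("dx,dy",d[:2].round(1),"turn",np.radians(t).round(3),"yaw_y",cur.round(1),"z",s["eef_pos"][2].round(4),"t",s["time"])
E
python3 - <<'E'
from h import *
import json
p=json.load(open("w2.json"))
P=[ray(p,c,.048) for c in[(320,184),(320.5,264)]]
Q=[ray(p,c,.036) for c in[(294,276),(345,276),(293,160),(346,160)]]
print(P,(P[0]+P[1])/2,np.linalg.norm(P[0]-P[1]));print(np.mean(Q,0),np.round(Q,4))
d=P[0]-P[1];a=np.degrees(np.arctan2(d[1],d[0]));print(a)
m=(P[0]+P[1])/2; togo(m[0],m[1],a+90)
E
```

```text
[array([ 0.43613469, -0.225696  ,  0.048     ]), array([ 0.46982707, -0.26858921,  0.048     ])] [ 0.45298088 -0.2471426   0.048     ] 0.054543599252330904
[ 0.45284101 -0.24763973  0.036     ] [[ 0.4636 -0.2911  0.036 ]
 [ 0.4923 -0.2689  0.036 ]
 [ 0.4141 -0.2258  0.036 ]
 [ 0.4414 -0.2047  0.036 ]]
128.14944130933807
dx,dy [0.7 2.4] turn -0.006 yaw_y 37.8 z 0.2488 t 3.0167
```

Call:
arm_command(increments=[{"dx": 0.5,"dy": 2,"dz": 22,"turn": 0},{"dx": 0,"dy": 0,"dz": 24,"turn": 0},{"dx": 0,"dy": 0,"dz": 24,"turn": 0},{"dx": 0,"dy": 0,"dz": 24,"turn": 0},{"dx": 0,"dy": 0,"dz": 24,"turn": 0},{"dx": 0,"dy": 0,"dz": 24,"turn": 0},{"dx": 0,"dy": 0,"dz": 20,"turn": 0},{"dx": 0,"dy": 0,"dz": 13,"turn": 0}])

```text
time: 3.68
eef_pos: [0.4519, -0.2471, 0.0718]
orientation: [0.44, 0.898, -0.0, -0.001]
ft_force: [-0.5, 0.0, 0.5]
grip_width: 0.0856
grip_force: 0.0
```

Call:
arm_command(increments=[{"dx": 0,"dy": 0,"dz": 0,"turn": 0},{"dx": 0,"dy": 0,"dz": 0,"turn": 0},{"dx": 0,"dy": 0,"dz": 0,"turn": 0},{"dx": 0,"dy": 0,"dz": 0,"turn": 0},{"dx": 0,"dy": 0,"dz": 0,"turn": 0},{"dx": 0,"dy": 0,"dz": 0,"turn": 0},{"dx": 0,"dy": 0,"dz": 0,"turn": 0},{"dx": 0,"dy": 0,"dz": 0,"turn": 0}], fingers=0, newtons=30)

```text
time: 4.35
eef_pos: [0.4539, -0.2483, 0.0754]
orientation: [0.441, 0.898, 0.0, 0.001]
ft_force: [-1.3, -0.6, 6.9]
grip_width: 0.0353
grip_force: 32.3
```

Call:
arm_command(increments=[{"dx": 0,"dy": 0,"dz": -12,"turn": 0},{"dx": 0,"dy": 0,"dz": -26,"turn": 0},{"dx": 0,"dy": 0,"dz": -32,"turn": 0},{"dx": 0,"dy": 0,"dz": -32,"turn": 0},{"dx": 0,"dy": 0,"dz": -32,"turn": 0},{"dx": 0,"dy": 0,"dz": -32,"turn": 0},{"dx": 11.8,"dy": 14.7,"dz": -20,"turn": 0},{"dx": 23.6,"dy": 29.5,"dz": -4,"turn": 0}])

```text
time: 5.02
eef_pos: [0.466, -0.1983, 0.269]
orientation: [0.446, 0.895, -0.0, 0.004]
ft_force: [1.6, -0.7, -2.7]
grip_width: 0.0358
grip_force: 31.2
```

Call:
arm_command(increments=[{"dx": 23.6,"dy": 29.5,"dz": -4,"turn": 0},{"dx": 23.6,"dy": 29.5,"dz": -4,"turn": 0},{"dx": 23.6,"dy": 29.5,"dz": -4,"turn": 0},{"dx": 23.6,"dy": 29.5,"dz": -4,"turn": 0},{"dx": 23.6,"dy": 29.5,"dz": -4,"turn": 0},{"dx": 23.6,"dy": 29.5,"dz": -4,"turn": 0},{"dx": 23.6,"dy": 29.5,"dz": -4,"turn": 0},{"dx": 23.6,"dy": 29.5,"dz": -4,"turn": 0}])

```text
time: 5.68
eef_pos: [0.5373, 0.1023, 0.2965]
orientation: [0.441, 0.897, -0.0, -0.0]
ft_force: [0.4, -0.2, -3.1]
grip_width: 0.0358
grip_force: 31.2
```

Call:
arm_command(increments=[{"dx": 11.8,"dy": 14.7,"dz": 0,"turn": 0},{"dx": 0,"dy": 0,"dz": 0,"turn": 0.098},{"dx": 0,"dy": 0,"dz": 0,"turn": 0.098},{"dx": 0,"dy": 0,"dz": 0,"turn": 0.098},{"dx": 0,"dy": 0,"dz": 0,"turn": 0.098},{"dx": 0,"dy": 0,"dz": 0,"turn": 0.098},{"dx": 0,"dy": 0,"dz": 0,"turn": 0.098},{"dx": 0,"dy": 0,"dz": 0,"turn": 0}])

```text
time: 6.35
eef_pos: [0.5416, 0.1188, 0.296]
orientation: [0.683, 0.73, -0.0, -0.0]
ft_force: [0.3, 0.8, -3.4]
grip_width: 0.0358
grip_force: 31.3
```

```bash
python3 - <<'E'
from h import *
import json
viewer.grab_frame("wrist");viewer.grab_frame("wrist");viewer.grab_frame("wrist")
s=telemetry.observe();p=viewer.camera_params("wrist");f=viewer.grab_frame("wrist")
s2=telemetry.observe();print(s["eef_pos"],s2["eef_pos"],s2["orientation"],s2["time"],np.round(s2["joints"],2),s2["grip_force"],s2["grip_width"])
cv2.imwrite("pics/w3.png",f[:,:,::-1])
json.dump({k:np.array(v).tolist() for k,v in p.items()},open("w3.json","w"))
E
```

```text
[0.54190281 0.11905042 0.29601889] [0.54199094 0.11906941 0.2960051 ] [ 6.81543610e-01  7.31777494e-01 -7.24212997e-05 -3.53647329e-05] 6.55 [-0.65  0.12  0.42  1.72 -0.05  1.31 -0.15] 31.258715987205505 0.03569355526384792
```

View pics/w3.png

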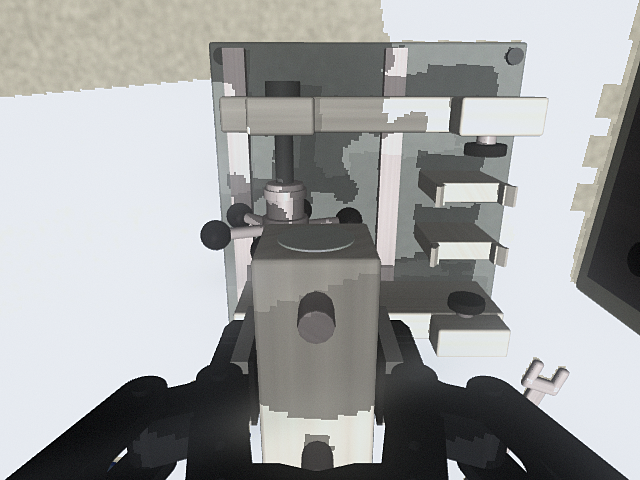

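The still wrist view shows:
- The cell is held square, with its near port at (316,315).
- The plate's +y corners are at (210,43) and (526,42).
- The saddles are at about (468,190) and (460,245).
- The pads are at (485,150) and (467,303).
- Spoke balls are at (215,235) and (348,218).

```bash
python3 - <<'E'
from h import *
import json
p=json.load(open("w3.json"))
A,B=[ray(p,c,.012) for c in[(210,43),(526,42)]]
d=B-A;yaw=np.arctan2(d[1],d[0]);print("yaw",np.degrees(yaw),np.linalg.norm(d))
X=np.array([np.cos(yaw),np.sin(yaw),0]);Y=np.array([-X[1],X[0],0])
o=(A+B)/2-.125*Y;print("origin",o)
for n,oo in(("w3",o),("top",np.array([.5774,.1134,0])),("mix",np.array([.579,.1145,0]))):
    oo=oo*[1,1,0];s=oo+.07*X
    print(n,"seat",s,"lips L/R outer +y saddle z74",[proj(p,s+a*X+.029*Y+[0,0,.079]).round(0) for a in(-.02,.02)],
     "saddle top far edge y29 z65",proj(p,s+.029*Y+[0,0,.065]).round(0),
     "jaw end corners?",[proj(p,oo+np.array(a)[0]*X+a[1]*Y+[0,0,a[2]]).round(0) for a in((.1,.07,.106),)])
    h=oo-.06*X+[0,0,.078]
    for th in(45,50,55,60):
        print(th,[proj(p,h+.048*np.sin(np.radians(th+k))*X+[0,0,.048*np.cos(np.radians(th+k))]).round(0) for k in(-120,0)])
E
```

```text
yaw 4.275056588019359 0.23669144471201328
origin [0.58111568 0.11514682 0.012     ]
w3 seat [0.65092091 0.12036494 0.        ] lips L/R outer +y saddle z74 [array([448., 187.]), array([508., 187.])] saddle top far edge y29 z65 [471. 183.] jaw end corners? [array([554., 127.])]
45 [array([216., 234.]), array([337., 244.])]
50 [array([216., 236.]), array([341., 243.])]
55 [array([218., 238.]), array([345., 241.])]
60 [array([219., 239.]), array([348., 239.])]
top seat [0.64720524 0.11861812 0.        ] lips L/R outer +y saddle z74 [array([443., 189.]), array([502., 189.])] saddle top far edge y29 z65 [465. 185.] jaw end corners? [array([547., 130.])]
45 [array([210., 236.]), array([331., 246.])]
50 [array([211., 238.]), array([335., 245.])]
55 [array([212., 240.]), array([339., 243.])]
60 [array([214., 242.]), array([342., 241.])]
mix seat [0.64880524 0.11971812 0.        ] lips L/R outer +y saddle z74 [array([445., 188.]), array([505., 188.])] saddle top far edge y29 z65 [468. 184.] jaw end corners? [array([550., 128.])]
45 [array([213., 235.]), array([334., 245.])]
50 [array([213., 236.]), array([338., 243.])]
55 [array([214., 238.]), array([342., 242.])]
60 [array([216., 240.]), array([345., 240.])]
```

```bash
python3 - <<'E'
from h import *
f=cv2.imread("pics/w3.png")
a=cv2.resize(f[140:290,400:540],None,fx=4,fy=4,interpolation=cv2.INTER_CUBIC)
b=cv2.resize(f[170:270,195:375],None,fx=1.3,fy=1.3,interpolation=cv2.INTER_CUBIC)
o=np.zeros((600,800,3),np.uint8);o[:,:560]=a;o[:b.shape[0],562:562+b.shape[1]]=b
cv2.imwrite("pics/c3.png",np.clip(o*1.2,0,255).astype(np.uint8))
E
```

```text
(no output)
```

View pics/c3.png

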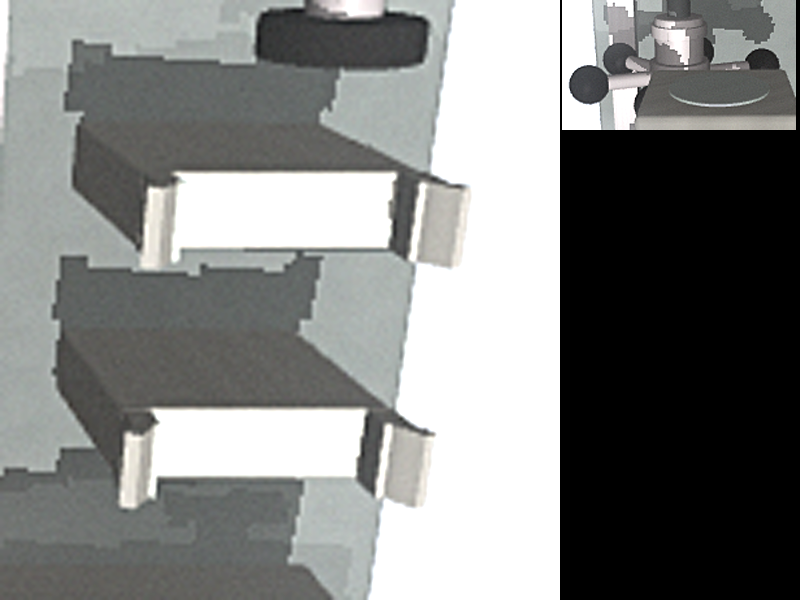

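```bash
python3 - <<'E'
from h import *
import json
p=json.load(open("w3.json"))
L=[(395,170,.029),(388,250,.015),(365,408,-.015),(362,478,-.029)]
yaw=np.radians(4.15);X=np.array([np.cos(yaw),np.sin(yaw),0]);Y=np.array([-X[1],X[0],0])
S=[ray(p,(a/4+400,b/4+140),.065)-.02*X-y*Y for a,b,y in L];print(np.round(S,4),np.mean(S,0))
s=np.mean(S,0)
# cell in hand: near port and near top edge, from w3: bottom of cell = TCP-(.0754) => top z
T=telemetry.observe();z=T["eef_pos"][2]-.0735;print("bottom z",z)
E_=[ray(p,c,z+.036) for c in[(253,260),(379,260)]];print("near top edge",E_,(E_[0]+E_[1])/2+.04*-np.array([0,1,0])-T["eef_pos"])
d=E_[1]-E_[0];print(np.degrees(np.arctan2(d[1],d[0])),np.linalg.norm(d))
togo(s[0],s[1],4.15)
o=s-.07*X; h=o-.06*X; h[2]=.078
for th in(45,50,55,60,65):
    print(th,[proj(p,h+.048*np.sin(np.radians(th+k))*X+[0,0,.048*np.cos(np.radians(th+k))]).round(0) for k in(-120,-180,60)])
E
```

```text
[[0.6503 0.1206 0.065 ]
 [0.651  0.1202 0.065 ]
 [0.6507 0.1203 0.065 ]
 [0.6519 0.1206 0.065 ]] [0.65096994 0.12042551 0.065     ]
bottom z 0.2225050970642204
near top edge [array([0.5220385 , 0.15776131, 0.2585051 ]), array([0.55562967, 0.16017694, 0.2585051 ])] [-0.00315686 -0.00010029 -0.0375    ]
4.113196137698204 0.033677914632455515
dx,dy [ -6.4 108.8] turn -0.001 yaw_y 4.1 z 0.296 t 6.55
45 [array([216., 233.]), array([245., 215.]), array([351., 223.])]
50 [array([216., 235.]), array([241., 216.]), array([349., 221.])]
55 [array([218., 237.]), array([237., 217.]), array([347., 220.])]
60 [array([219., 239.]), array([233., 218.]), array([344., 218.])]
65 [array([222., 241.]), array([229., 220.]), array([341., 217.])]
```

Call:
arm_command(increments=[{"dx": -1.6,"dy": 27.2,"dz": 0,"turn": 0},{"dx": -1.6,"dy": 27.2,"dz": 0,"turn": 0},{"dx": -1.6,"dy": 27.2,"dz": 0,"turn": 0},{"dx": -1.6,"dy": 27.2,"dz": 0,"turn": 0},{"dx": 0,"dy": 0,"dz": 15,"turn": 0},{"dx": 0,"dy": 0,"dz": 28,"turn": 0},{"dx": 0,"dy": 0,"dz": 28,"turn": 0},{"dx": 0,"dy": 0,"dz": 15,"turn": 0}])

```text
time: 7.22
eef_pos: [0.6497, 0.1201, 0.206]
orientation: [0.682, 0.732, -0.002, -0.001]
ft_force: [-0.2, 0.7, -4.5]
grip_width: 0.0356
grip_force: 31.8
```

```bash
python3 - <<'E'
from h import *
togo(.651,.1204,4.15);s=telemetry.observe();print(s["eef_pos"])
E
```

```text
dx,dy [0.2 1.3] turn -0.002 yaw_y 4.0 z 0.206 t 7.2167
[0.6497402  0.12013062 0.20604228]
```

Call:
arm_command(increments=[{"dx": 0,"dy": 0.5,"dz": 8,"turn": 0},{"dx": 0,"dy": 0,"dz": 12,"turn": 0},{"dx": 0,"dy": 0,"dz": 12,"turn": 0},{"dx": 0,"dy": 0,"dz": 12,"turn": 0},{"dx": 0,"dy": 0,"dz": 8,"turn": 0},{"dx": 0,"dy": 0,"dz": 6,"turn": 0},{"dx": 0,"dy": 0,"dz": 2,"turn": 0},{"dx": 0,"dy": 0,"dz": 0,"turn": 0}])

```text
time: 7.88
eef_pos: [0.6516, 0.1203, 0.1495]
orientation: [0.682, 0.731, -0.0, -0.0]
ft_force: [-0.4, -0.8, -3.3]
grip_width: 0.0357
grip_force: 31.9
```

Call:
arm_command(increments=[{"dx": 0,"dy": 0,"dz": 1.5,"turn": 0},{"dx": 0,"dy": 0,"dz": 1.5,"turn": 0},{"dx": 0,"dy": 0,"dz": 1.5,"turn": 0},{"dx": 0,"dy": 0,"dz": 1.5,"turn": 0},{"dx": 0,"dy": 0,"dz": 1.5,"turn": 0},{"dx": 0,"dy": 0,"dz": 1.5,"turn": 0},{"dx": 0,"dy": 0,"dz": 0,"turn": 0},{"dx": 0,"dy": 0,"dz": 0,"turn": 0}])

```text
time: 8.55
eef_pos: [0.6517, 0.1203, 0.1409]
orientation: [0.682, 0.731, -0.0, -0.0]
ft_force: [0.1, 0.0, -2.6]
grip_width: 0.0356
grip_force: 32.0
```

Call:
arm_command(increments=[{"dx": 0,"dy": 0,"dz": 0.5,"turn": 0},{"dx": 0,"dy": 0,"dz": 0.5,"turn": 0},{"dx": 0,"dy": 0,"dz": 0.5,"turn": 0},{"dx": 0,"dy": 0,"dz": 0.5,"turn": 0},{"dx": 0,"dy": 0,"dz": 0.5,"turn": 0},{"dx": 0,"dy": 0,"dz": 0,"turn": 0},{"dx": 0,"dy": 0,"dz": 0,"turn": 0},{"dx": 0,"dy": 0,"dz": 0,"turn": 0}])

```text
time: 9.22
eef_pos: [0.6518, 0.1204, 0.1405]
orientation: [0.682, 0.731, 0.0, -0.0]
ft_force: [-5.2, -0.4, 8.5]
grip_width: 0.0358
grip_force: 33.3
```

Call:
arm_command(increments=[{"dx": 0,"dy": 0,"dz": -1,"turn": 0},{"dx": 0,"dy": 0,"dz": 0,"turn": 0},{"dx": 0,"dy": 0,"dz": 0,"turn": 0},{"dx": 0,"dy": 0,"dz": 0,"turn": 0},{"dx": 0,"dy": 0,"dz": 0,"turn": 0},{"dx": 0,"dy": 0,"dz": 0,"turn": 0},{"dx": 0,"dy": 0,"dz": -20,"turn": 0},{"dx": 0,"dy": 0,"dz": -30,"turn": 0}], fingers=1)

```text
time: 9.88
eef_pos: [0.6495, 0.1201, 0.1861]
orientation: [0.682, 0.731, -0.003, -0.002]
ft_force: [-0.7, 0.7, 0.1]
grip_width: 0.0852
grip_force: 0.0
```

Call:
arm_command(increments=[{"dx": 0,"dy": 0,"dz": -34,"turn": 0},{"dx": 0,"dy": 0,"dz": -34,"turn": 0},{"dx": 0,"dy": 0,"dz": -30,"turn": 0},{"dx": 0,"dy": -25,"dz": 0,"turn": 0},{"dx": 0,"dy": -35,"dz": 0,"turn": 0},{"dx": 0,"dy": -35,"dz": 0,"turn": 0},{"dx": 0,"dy": -35,"dz": 0,"turn": 0},{"dx": 0,"dy": -10,"dz": 0,"turn": 0}], fingers=0)

```text
time: 10.55
eef_pos: [0.5079, 0.1103, 0.287]
orientation: [0.682, 0.731, -0.001, -0.002]
ft_force: [0.2, 0.0, 0.3]
grip_width: -0.0002
grip_force: 0.0
```

```bash
python3 - <<'E'
from h import *
import json
viewer.grab_frame("wrist");viewer.grab_frame("wrist");viewer.grab_frame("wrist")
p=viewer.camera_params("wrist");f=viewer.grab_frame("wrist")
togo(.651,.1204,4.15)
cv2.imwrite("pics/w4.png",f[:,:,::-1])
json.dump({k:np.array(v).tolist() for k,v in p.items()},open("w4.json","w"))
E
```

```text
dx,dy [  0.  138.3] turn -0.003 yaw_y 4.0 z 0.288 t 10.75
```

View pics/w4.png

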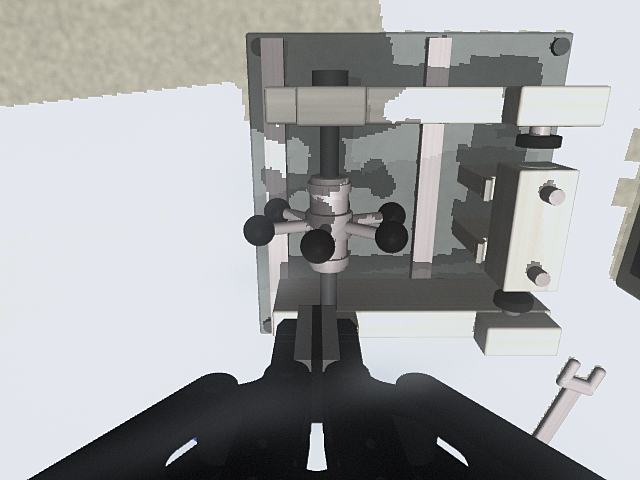

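The cell sits square in both saddles at (537,228), between the pads at (540,140) and (513,300). The upper spoke balls are at (259,230), (318,246) and (391,236), and the finger tips at (317,335). Next I'll work out the hub, the angle and the pad gaps.

```bash
python3 - <<'E'
from h import *
import json
from scipy.optimize import least_squares
p=json.load(open("w4.json"));f=cv2.imread("pics/w4.png")
m=((f.max(2)<45)).astype(np.uint8);m[:,:235]=0;m[300:]=0;m[:195]=0;m[:,420:]=0
k=cv2.morphologyEx(m,cv2.MORPH_OPEN,np.ones((9,9)))
cs,_=cv2.findContours(k,0,2)
for c in cs:
    if cv2.contourArea(c)>150: print("blob",np.round(cv2.minEnclosingCircle(c)[0],1),round(cv2.minEnclosingCircle(c)[1],1))
yaw=np.radians(4.15);X=np.array([np.cos(yaw),np.sin(yaw),0]);Y=np.array([-X[1],X[0],0]);Z=np.array([0,0,1])
obs=[((259,230),-120),((318,246),-60),((391,236),0)]
def ball(v,k): 
    a=np.radians(k)+v[2]; return v[0]*X+v[1]*Y+.078*Z+.048*(np.sin(a)*X+np.cos(a)*Z)
r=least_squares(lambda v:np.concatenate([proj(p,ball(v,k))-u for u,k in obs]),[.52,.07,.9])
h=r.x[0]*X+r.x[1]*Y;print("hub",h,"theta",r.x[2],r.fun.round(1),"resid; expected hub",np.array([.651,.1204])-.13*X[:2])
s=np.array([.651,.1204,0])
g=lambda uv,z:np.round(((ray(p,uv,z)-s)@Y),4)
print("pad L face top rim",g((540,147),.096),"cell ends",g((540,165),.101),g((520,291),.101),"jawL inner top edge",g((560,125),.106))
s=telemetry.observe();T=Ro.from_quat(s["orientation"]).as_matrix()
d=T.T@(h+[0,0,.078]-s["eef_pos"]);print("hub in tool mm",d*1000)
E
```

```text
blob [317.5 245. ] 17.1
blob [391.  234.9] 17.1
blob [390.3 210.7] 10.3
hub [0.52067171 0.11146766 0.        ] theta 0.893466054590836 [-0.1  0.2 -0.1 -0.2  0.2  0.1] resid; expected hub [0.52134086 0.11099218]
pad L face top rim 0.0523 cell ends 0.0423 -0.0399 jawL inner top edge 0.0657
hub in tool mm [-5.91708697e-03  7.25037640e+00  2.10046311e+02]
```

Call:
arm_command(increments=[{"dx": 0,"dy": -14.8,"dz": 10,"turn": 0},{"dx": 0,"dy": -14,"dz": 20,"turn": 0},{"dx": 0,"dy": 0,"dz": 26,"turn": 0},{"dx": 0,"dy": 0,"dz": 24,"turn": 0},{"dx": 0,"dy": 0,"dz": 14,"turn": 0},{"dx": 0,"dy": 1,"dz": 0,"turn": 0},{"dx": 0,"dy": 1,"dz": 0,"turn": 0},{"dx": 0,"dy": 1,"dz": 0,"turn": 0}])

```text
time: 11.42
eef_pos: [0.488, 0.109, 0.1944]
orientation: [0.682, 0.731, 0.001, 0.001]
ft_force: [0.2, 0.3, 0.3]
grip_width: -0.0001
grip_force: 0.0
```

```bash
cat >> h.py <<'E'
def st(phi=None):
    s=telemetry.observe();y=np.radians(4.15);X=np.array([np.cos(y),np.sin(y),0]);Y=np.array([-X[1],X[0],0])
    d=s["eef_pos"]-np.array([.521,.1112,.078]);F=s["ft_force"]
    print("t",s["time"].round(2),"tip x,y,z",(d@X*1e3).round(2),(d@Y*1e3).round(2),((d[2]-.073)*1e3).round(2),"F x,y,z",(F@X).round(2),(F@Y).round(2),F[2].round(2),"M",(s["wrist_torque"]@Y).round(3))
E
python3 -c "
from h import *
st()"
```

```text
Traceback (most recent call last):
  File "h.py", line 17, in st
    print("t",s["time"].round(2),"tip x,y,z",(d@X*1e3).round(2),(d@Y*1e3).round(2),((d[2]-.073)*1e3).round(2),"F x,y,z",(F@X).round(2),(F@Y).round(2),F[2].round(2),"M",(s["wrist_torque"]@Y).round(3))
              ^^^^^^^^^^^^^^^
AttributeError: 'float' object has no attribute 'round'
```

Call:
arm_command(increments=[{"dx": 0,"dy": 1.2,"dz": 0,"turn": 0},{"dx": 0,"dy": 1.2,"dz": 0,"turn": 0},{"dx": 0,"dy": 1.2,"dz": 0,"turn": 0},{"dx": 0,"dy": 1.2,"dz": 0,"turn": 0},{"dx": 0,"dy": 1.2,"dz": 0,"turn": 0},{"dx": 0,"dy": 1.2,"dz": 0,"turn": 0},{"dx": 0,"dy": 1.2,"dz": 0,"turn": 0},{"dx": 0,"dy": 1.2,"dz": 0,"turn": 0}])

```text
time: 12.08
eef_pos: [0.4936, 0.1095, 0.1938]
orientation: [0.682, 0.731, -0.002, -0.002]
ft_force: [-11.4, -1.4, 12.6]
grip_width: -0.0003
grip_force: 7.7
```

```bash
sed -i 's/s\["time"\].round(2)/round(s["time"],2)/' h.py; python3 -c "
from h import *
st()"
```

```text
t 12.08 tip x,y,z -27.4 0.32 42.8 F x,y,z -11.44 -0.62 12.56 M 2.318
```

Call:
arm_command(increments=[{"dx": 0,"dy": -1,"dz": -3,"turn": 0},{"dx": 0,"dy": 2,"dz": 0,"turn": 0},{"dx": 0,"dy": 3,"dz": 0,"turn": 0},{"dx": 0,"dy": 3,"dz": 0,"turn": 0},{"dx": 0,"dy": 3,"dz": 0,"turn": 0},{"dx": 0,"dy": 3,"dz": 0.5,"turn": 0},{"dx": 0,"dy": 3,"dz": 0.7,"turn": 0},{"dx": 0,"dy": 3,"dz": 0.9,"turn": 0}])

```text
time: 12.75
eef_pos: [0.5163, 0.1111, 0.1971]
orientation: [0.682, 0.731, 0.002, 0.001]
ft_force: [-4.4, -1.5, 17.0]
grip_width: -0.0001
grip_force: 7.8
```

```bash
python3 -c "
from h import *
st()"
```

```text
t 12.75 tip x,y,z -4.71 0.21 46.12 F x,y,z -4.53 -1.22 17.04 M 0.892
```

Call:
arm_command(increments=[{"dx": 0,"dy": -4,"dz": -12,"turn": 0},{"dx": 0,"dy": 0,"dz": -20,"turn": 0},{"dx": 0,"dy": 0,"dz": 0,"turn": 0.1205},{"dx": 0,"dy": 0,"dz": 0,"turn": 0.1205},{"dx": 0,"dy": 0,"dz": 0,"turn": 0.1205},{"dx": 0,"dy": 0,"dz": 0,"turn": 0.1205},{"dx": 0,"dy": 0,"dz": 0,"turn": 0.1205},{"dx": 0,"dy": 0,"dz": 0,"turn": 0.1205}])

```text
time: 13.42
eef_pos: [0.5111, 0.1106, 0.2267]
orientation: [0.898, 0.44, 0.001, 0.0]
ft_force: [-1.2, -0.2, -0.0]
grip_width: -0.0001
grip_force: 0.0
```

Call:
arm_command(increments=[{"dx": 0,"dy": 0,"dz": 0,"turn": 0.1205},{"dx": 0,"dy": 0,"dz": 0,"turn": 0.1205},{"dx": 0,"dy": 0,"dz": 0,"turn": 0.1205},{"dx": 0,"dy": 0,"dz": 0,"turn": 0.1205},{"dx": 0,"dy": 0,"dz": 0,"turn": 0.1205},{"dx": 0,"dy": 0,"dz": 0,"turn": 0.1205},{"dx": 0,"dy": 0,"dz": 0,"turn": 0.1205},{"dx": 0,"dy": 0,"dz": 0,"turn": 0}])

```text
time: 14.08
eef_pos: [0.5111, 0.1106, 0.2267]
orientation: [0.999, 0.035, 0.001, -0.0]
ft_force: [-0.3, -1.1, -0.0]
grip_width: -0.0
grip_force: 0.0
```

```bash
python3 - <<'E'
from h import *
import json
viewer.grab_frame("wrist")
p=viewer.camera_params("wrist");f=viewer.grab_frame("wrist");st();togo(.521,.1112,-85.85)
cv2.imwrite("pics/w5.png",f[:,:,::-1])
json.dump({k:np.array(v).tolist() for k,v in p.items()},open("w5.json","w"))
g=f.max(2);m=cv2.morphologyEx((g<45).astype(np.uint8),cv2.MORPH_OPEN,np.ones((9,9)))
cs,_=cv2.findContours(m,0,2)
for c in cs:
    if cv2.contourArea(c)>150: print("blob",np.round(cv2.minEnclosingCircle(c)[0],1),round(cv2.minEnclosingCircle(c)[1],1),cv2.contourArea(c))
y=np.radians(4.15);X=np.array([np.cos(y),np.sin(y),0]);h=np.array([.521,.1112,.078])
for th in(.893,1.2,1.3,1.4): print(th,[proj(p,h+.048*(np.sin(th+k*np.pi/3)*X+np.cos(th+k*np.pi/3)*np.array([0,0,1]))).round(0).tolist() for k in(-2,-1,0,1)])
E
```

```text
t 14.18 tip x,y,z -10.01 0.17 75.57 F x,y,z 0.63 -0.42 -0.88 M 0.026
dx,dy [10.   0.2] turn 0.004 yaw_y -85.6 z 0.2266 t 14.1833
blob [292. 476.] 257.0 25605.0
blob [316. 242.] 23.1 818.5
blob [316.5 153.7] 22.6 1273.5
0.893 [[316.0, 328.0], [317.0, 287.0], [317.0, 177.0], [317.0, 148.0]]
1.2 [[316.0, 328.0], [317.0, 255.0], [317.0, 157.0], [317.0, 158.0]]
1.3 [[316.0, 326.0], [317.0, 244.0], [317.0, 152.0], [317.0, 163.0]]
1.4 [[317.0, 323.0], [317.0, 233.0], [317.0, 149.0], [317.0, 168.0]]
```

Call:
arm_command(increments=[{"dx": -3.5,"dy": 0.2,"dz": 6,"turn": 0},{"dx": 0,"dy": 0,"dz": 14,"turn": 0},{"dx": 0,"dy": 0,"dz": 14,"turn": 0},{"dx": 0,"dy": 0,"dz": 0,"turn": 0},{"dx": 1,"dy": 0,"dz": 0,"turn": 0},{"dx": 2,"dy": 0,"dz": 0.5,"turn": 0},{"dx": 2,"dy": 0,"dz": 0.5,"turn": 0},{"dx": 2,"dy": 0,"dz": 0.6,"turn": 0}])

```text
time: 14.85
eef_pos: [0.5135, 0.1107, 0.1913]
orientation: [0.999, 0.037, -0.002, -0.0]
ft_force: [-8.1, -0.7, 5.6]
grip_width: 0.0002
grip_force: 3.9
```

```bash
python3 -c "
from h import *
st()"
```

```text
t 14.85 tip x,y,z -7.51 0.06 40.27 F x,y,z -8.16 -0.14 5.58 M 1.61
```

Call:
arm_command(increments=[{"dx": 2.6,"dy": 0,"dz": 0.8,"turn": 0},{"dx": 2.6,"dy": 0,"dz": 1.0,"turn": 0},{"dx": 2.5,"dy": 0,"dz": 1.1,"turn": 0},{"dx": 2.4,"dy": 0,"dz": 1.3,"turn": 0},{"dx": 2.3,"dy": 0,"dz": 1.4,"turn": 0},{"dx": 2.3,"dy": 0,"dz": 1.5,"turn": 0},{"dx": 2.2,"dy": 0,"dz": 1.7,"turn": 0},{"dx": 2.1,"dy": 0,"dz": 1.8,"turn": 0}])

```text
time: 15.52
eef_pos: [0.5317, 0.1122, 0.1802]
orientation: [0.999, 0.037, -0.002, -0.0]
ft_force: [-7.4, 0.3, 5.5]
grip_width: 0.0003
grip_force: 3.7
```

```bash
python3 -c "
from h import *
st()"
```

```text
t 15.52 tip x,y,z 10.78 0.19 29.24 F x,y,z -7.31 0.86 5.52 M 1.516
```

Call:
arm_command(increments=[{"dx": -3,"dy": 0,"dz": -6,"turn": 0},{"dx": 0,"dy": 0,"dz": -34,"turn": 0},{"dx": -25,"dy": 0,"dz": 0,"turn": 0},{"dx": -25,"dy": 0,"dz": 0,"turn": 0},{"dx": 0,"dy": 0,"dz": 14,"turn": 0},{"dx": 0,"dy": 0,"dz": 14,"turn": 0},{"dx": 0,"dy": 0,"dz": 0,"turn": 0},{"dx": 0,"dy": 0,"dz": 0,"turn": 0}])

```text
time: 16.18
eef_pos: [0.4807, 0.1081, 0.1926]
orientation: [0.999, 0.037, 0.0, 0.0]
ft_force: [-0.4, 0.2, -0.1]
grip_width: 0.0
grip_force: 0.0
```

```bash
python3 -c "
from h import *
st()"
```

```text
t 16.18 tip x,y,z -40.46 -0.21 41.63 F x,y,z -0.43 0.19 -0.07 M -0.016
```

Call:
arm_command(increments=[{"dx": 4,"dy": 0.2,"dz": 0,"turn": 0},{"dx": 3,"dy": 0,"dz": -0.9,"turn": 0},{"dx": 3.1,"dy": 0,"dz": -0.7,"turn": 0},{"dx": 3.1,"dy": 0,"dz": -0.5,"turn": 0},{"dx": 3.2,"dy": 0,"dz": -0.3,"turn": 0},{"dx": 3.2,"dy": 0,"dz": -0.1,"turn": 0},{"dx": 3.2,"dy": 0,"dz": 0.1,"turn": 0},{"dx": 3.2,"dy": 0,"dz": 0.3,"turn": 0}])

```text
time: 16.85
eef_pos: [0.5051, 0.11, 0.1949]
orientation: [0.999, 0.037, -0.003, -0.0]
ft_force: [-7.6, -0.4, 7.4]
grip_width: 0.0003
grip_force: 4.3
```

```bash
cat >> h.py <<'E'
def tau():
    s=telemetry.observe();y=np.radians(4.15);X=np.array([np.cos(y),np.sin(y),0])
    F=s["ft_force"];xb=((s["eef_pos"]-np.array([.521,.1112,.078]))@X)+.021
    ph=np.arcsin(xb/.048);zb=.048*np.cos(ph);fx=-F@X;fz=-F[2]
    st();print("phi deg",np.degrees(ph).round(2),"rad",ph.round(3),"tau contact",(zb*fx-(xb-.01)*fz).round(3),"centre",(zb*fx-xb*fz).round(3))
E
python3 -c "
from h import *
tau()"
```

```text
t 16.85 tip x,y,z -15.9 0.0 43.94 F x,y,z -7.62 0.18 7.36 M 1.822
phi deg 6.1 rad 0.106 tau contact 0.328 centre 0.401
```

Call:
arm_command(increments=[{"dx": 3.5,"dy": 0,"dz": 0.6,"turn": 0},{"dx": 3.4,"dy": 0,"dz": 0.9,"turn": 0},{"dx": 3.4,"dy": 0,"dz": 1.1,"turn": 0},{"dx": 3.3,"dy": 0,"dz": 1.4,"turn": 0},{"dx": 3.2,"dy": 0,"dz": 1.6,"turn": 0},{"dx": 3,"dy": 0,"dz": 1.9,"turn": 0},{"dx": 2.9,"dy": 0,"dz": 2.1,"turn": 0},{"dx": 2.7,"dy": 0,"dz": 2.3,"turn": 0}])

```text
time: 17.52
eef_pos: [0.5309, 0.1119, 0.1829]
orientation: [0.999, 0.037, -0.002, -0.0]
ft_force: [-7.9, 0.4, 5.0]
grip_width: -0.0
grip_force: 3.7
```

```bash
python3 -c "
from h import *
tau()"
```

```text
t 17.52 tip x,y,z 9.91 -0.01 31.87 F x,y,z -7.84 0.99 4.98 M 1.568
phi deg 40.09 rad 0.7 tau contact 0.392 centre 0.442
```

Call:
arm_command(increments=[{"dx": -3,"dy": 0,"dz": -6,"turn": 0},{"dx": 0,"dy": 0,"dz": -32,"turn": 0},{"dx": -25,"dy": 0,"dz": 0,"turn": 0},{"dx": -25,"dy": 0.2,"dz": 0,"turn": 0},{"dx": 0,"dy": 0,"dz": 14,"turn": 0},{"dx": 0,"dy": 0,"dz": 14,"turn": 0},{"dx": 0,"dy": 0,"dz": 0,"turn": 0},{"dx": 3,"dy": 0,"dz": 0,"turn": 0}])

```text
time: 18.18
eef_pos: [0.4821, 0.1078, 0.193]
orientation: [0.999, 0.037, 0.0, -0.0]
ft_force: [-0.2, 0.2, 0.9]
grip_width: -0.0004
grip_force: 0.0
```

Call:
arm_command(increments=[{"dx": 3,"dy": 0,"dz": -1,"turn": 0},{"dx": 2,"dy": 0,"dz": -0.6,"turn": 0},{"dx": 2,"dy": 0,"dz": -0.5,"turn": 0},{"dx": 2,"dy": 0,"dz": -0.4,"turn": 0},{"dx": 2,"dy": 0,"dz": -0.3,"turn": 0},{"dx": 2,"dy": 0,"dz": -0.2,"turn": 0},{"dx": 1,"dy": 0,"dz": -0.1,"turn": 0},{"dx": 1,"dy": 0,"dz": 0,"turn": 0}])

```text
time: 18.85
eef_pos: [0.4958, 0.109, 0.1971]
orientation: [0.999, 0.037, -0.002, -0.0]
ft_force: [-12.2, -1.4, 13.6]
grip_width: -0.0
grip_force: 6.9
```

```bash
python3 -c "
from h import *
tau()"
```

```text
t 18.85 tip x,y,z -25.31 -0.41 46.14 F x,y,z -12.27 -0.56 13.56 M 2.433
phi deg -5.16 rad -0.09 tau contact 0.393 centre 0.528
```

Call:
arm_command(increments=[{"dx": 1.2,"dy": 0.1,"dz": 0.3,"turn": 0},{"dx": 1.2,"dy": 0.1,"dz": 0.3,"turn": 0},{"dx": 1.2,"dy": 0.1,"dz": 0.3,"turn": 0},{"dx": 1.2,"dy": 0.1,"dz": 0.3,"turn": 0},{"dx": 1.2,"dy": 0,"dz": 0.3,"turn": 0},{"dx": 1.2,"dy": 0,"dz": 0.3,"turn": 0},{"dx": 1.2,"dy": 0,"dz": 0.3,"turn": 0},{"dx": 1.2,"dy": 0,"dz": 0.3,"turn": 0}])

```text
time: 19.52
eef_pos: [0.5054, 0.1096, 0.1939]
orientation: [0.999, 0.037, -0.002, -0.0]
ft_force: [-8.4, -0.2, 5.0]
grip_width: -0.0001
grip_force: 4.2
```

```bash
python3 -c "
from h import *
tau()"
```

```text
t 19.52 tip x,y,z -15.71 -0.45 42.89 F x,y,z -8.41 0.37 4.99 M 1.771
phi deg 6.33 rad 0.111 tau contact 0.378 centre 0.427
```

Call:
arm_command(increments=[{"dx": 1.2,"dy": 0,"dz": 0.2,"turn": 0},{"dx": 1.2,"dy": 0,"dz": 0.2,"turn": 0},{"dx": 1.2,"dy": 0,"dz": 0.2,"turn": 0},{"dx": 1.2,"dy": 0,"dz": 0.2,"turn": 0},{"dx": 1.2,"dy": 0,"dz": 0.3,"turn": 0},{"dx": 1.2,"dy": 0,"dz": 0.3,"turn": 0},{"dx": 1.2,"dy": 0,"dz": 0.3,"turn": 0},{"dx": 1.2,"dy": 0,"dz": 0.3,"turn": 0}])

```text
time: 20.18
eef_pos: [0.5152, 0.1103, 0.1919]
orientation: [0.999, 0.037, -0.002, -0.0]
ft_force: [-6.9, -0.9, 5.5]
grip_width: -0.0003
grip_force: 3.8
```

```bash
python3 -c "
from h import *
tau()"
```

```text
t 20.18 tip x,y,z -5.84 -0.49 40.92 F x,y,z -6.99 -0.39 5.47 M 1.544
phi deg 18.41 rad 0.321 tau contact 0.346 centre 0.401
```

Call:
arm_command(increments=[{"dx": 1.2,"dy": 0,"dz": 0.4,"turn": 0},{"dx": 1.2,"dy": 0,"dz": 0.4,"turn": 0},{"dx": 1.1,"dy": 0,"dz": 0.5,"turn": 0},{"dx": 1.1,"dy": 0,"dz": 0.5,"turn": 0},{"dx": 1.1,"dy": 0,"dz": 0.5,"turn": 0},{"dx": 1.1,"dy": 0,"dz": 0.5,"turn": 0},{"dx": 1.1,"dy": 0,"dz": 0.6,"turn": 0},{"dx": 1.1,"dy": 0,"dz": 0.6,"turn": 0}])

```text
time: 20.85
eef_pos: [0.5243, 0.111, 0.1879]
orientation: [0.999, 0.037, -0.002, -0.0]
ft_force: [-7.6, 0.0, 5.9]
grip_width: -0.0003
grip_force: 3.6
```

```bash
python3 -c "
from h import *
tau()"
```

```text
t 20.85 tip x,y,z 3.3 -0.45 36.94 F x,y,z -7.55 0.59 5.89 M 1.52
phi deg 30.42 rad 0.531 tau contact 0.397 centre 0.456
```

Call:
arm_command(increments=[{"dx": 1,"dy": 0,"dz": 0.6,"turn": 0},{"dx": 1,"dy": 0,"dz": 0.6,"turn": 0},{"dx": 1,"dy": 0,"dz": 0.7,"turn": 0},{"dx": 1,"dy": 0,"dz": 0.7,"turn": 0},{"dx": 1,"dy": 0,"dz": 0.7,"turn": 0},{"dx": 1,"dy": 0,"dz": 0.7,"turn": 0},{"dx": 1,"dy": 0,"dz": 0.8,"turn": 0},{"dx": 1,"dy": 0,"dz": 0.8,"turn": 0}])

```text
time: 21.52
eef_pos: [0.5323, 0.1115, 0.1823]
orientation: [0.999, 0.037, -0.002, -0.0]
ft_force: [-7.8, -0.2, 5.6]
grip_width: 0.0002
grip_force: 3.7
```

```bash
python3 -c "
from h import *
tau()"
```

```text
t 21.52 tip x,y,z 11.27 -0.49 31.28 F x,y,z -7.77 0.38 5.55 M 1.573
phi deg 42.24 rad 0.737 tau contact 0.4 centre 0.455
```

Call:
arm_command(increments=[{"dx": -3,"dy": 0,"dz": -6,"turn": 0},{"dx": 0,"dy": 0,"dz": -32,"turn": 0},{"dx": -25,"dy": 0,"dz": 0,"turn": 0},{"dx": -25,"dy": 0.4,"dz": 0,"turn": 0},{"dx": 0,"dy": 0,"dz": 14,"turn": 0},{"dx": 0,"dy": 0,"dz": 14,"turn": 0},{"dx": 1,"dy": 0,"dz": 0,"turn": 0},{"dx": 1,"dy": 0,"dz": 0,"turn": 0}])

```text
time: 22.18
eef_pos: [0.4829, 0.107, 0.1922]
orientation: [0.999, 0.036, 0.001, 0.0]
ft_force: [0.2, -1.1, 0.3]
grip_width: 0.0003
grip_force: 0.0
```

Call:
arm_command(increments=[{"dx": 1.2,"dy": 0,"dz": -0.4,"turn": 0},{"dx": 1.2,"dy": 0,"dz": -0.4,"turn": 0},{"dx": 1.2,"dy": 0,"dz": -0.4,"turn": 0},{"dx": 1.2,"dy": 0,"dz": -0.4,"turn": 0},{"dx": 1.2,"dy": 0,"dz": -0.3,"turn": 0},{"dx": 1.2,"dy": 0,"dz": -0.3,"turn": 0},{"dx": 1.2,"dy": 0,"dz": -0.3,"turn": 0},{"dx": 1.2,"dy": 0,"dz": -0.3,"turn": 0}])

```text
time: 22.85
eef_pos: [0.4886, 0.1076, 0.194]
orientation: [0.999, 0.037, -0.005, 0.0]
ft_force: [-13.0, -0.7, 10.5]
grip_width: -0.0003
grip_force: 6.6
```

```bash
python3 -c "
from h import *
tau()"
```

```text
t 22.85 tip x,y,z -32.53 -1.26 43.02 F x,y,z -12.99 0.21 10.52 M 2.737
phi deg -13.9 rad -0.243 tau contact 0.379 centre 0.484
```

Call:
arm_command(increments=[{"dx": 0.8,"dy": -0.1,"dz": -0.1,"turn": 0},{"dx": 0.8,"dy": -0.1,"dz": -0.1,"turn": 0},{"dx": 0.8,"dy": -0.1,"dz": -0.1,"turn": 0},{"dx": 0.8,"dy": -0.1,"dz": -0.1,"turn": 0},{"dx": 0.8,"dy": -0.1,"dz": 0,"turn": 0},{"dx": 0.8,"dy": -0.1,"dz": 0,"turn": 0},{"dx": 0.8,"dy": -0.1,"dz": 0,"turn": 0},{"dx": 0.8,"dy": -0.1,"dz": 0,"turn": 0}])

```text
time: 23.52
eef_pos: [0.4952, 0.1089, 0.1948]
orientation: [0.999, 0.037, -0.004, 0.0]
ft_force: [-13.0, -1.6, 10.1]
grip_width: 0.0001
grip_force: 6.5
```

```bash
python3 -c "
from h import *
tau()"
```

```text
t 23.52 tip x,y,z -25.85 -0.38 43.84 F x,y,z -13.12 -0.61 10.05 M 2.786
phi deg -5.8 rad -0.101 tau contact 0.477 centre 0.578
```

Call:
arm_command(increments=[{"dx": 0.8,"dy": 0,"dz": 0.1,"turn": 0},{"dx": 0.8,"dy": 0,"dz": 0.1,"turn": 0},{"dx": 0.8,"dy": 0,"dz": 0.1,"turn": 0},{"dx": 0.8,"dy": 0,"dz": 0.1,"turn": 0},{"dx": 0.8,"dy": 0,"dz": 0.1,"turn": 0},{"dx": 0.8,"dy": 0,"dz": 0.1,"turn": 0},{"dx": 0.8,"dy": 0,"dz": 0.1,"turn": 0},{"dx": 0.8,"dy": 0,"dz": 0.1,"turn": 0}])

```text
time: 24.18
eef_pos: [0.5014, 0.1097, 0.1938]
orientation: [0.999, 0.037, -0.004, -0.0]
ft_force: [-12.5, -1.1, 9.5]
grip_width: 0.0003
grip_force: 6.3
```

```bash
python3 -c "
from h import *
tau()"
```

```text
t 24.18 tip x,y,z -19.67 -0.11 42.78 F x,y,z -12.5 -0.15 9.51 M 2.635
phi deg 1.59 rad 0.028 tau contact 0.517 centre 0.613
```

Call:
arm_command(increments=[{"dx": 0.6,"dy": 0,"dz": 0.1,"turn": 0},{"dx": 0.6,"dy": 0,"dz": 0.1,"turn": 0},{"dx": 0.6,"dy": 0,"dz": 0.1,"turn": 0},{"dx": 0.4,"dy": 0,"dz": 0.1,"turn": 0},{"dx": 0.4,"dy": 0,"dz": 0.1,"turn": 0},{"dx": 0.3,"dy": 0,"dz": 0.1,"turn": 0},{"dx": 0.3,"dy": 0,"dz": 0.1,"turn": 0},{"dx": 0.3,"dy": 0,"dz": 0.1,"turn": 0}])

```text
time: 24.85
eef_pos: [0.5049, 0.1099, 0.193]
orientation: [0.999, 0.037, -0.004, -0.0]
ft_force: [-12.0, -0.6, 7.6]
grip_width: -0.0002
grip_force: 6.4
```

```bash
python3 -c "
from h import *
tau()"
```

```text
t 24.85 tip x,y,z -16.19 -0.08 41.98 F x,y,z -12.03 0.23 7.61 M 2.731
phi deg 5.75 rad 0.1 tau contact 0.535 centre 0.611
```

Call:
arm_command(increments=[{"dx": -3,"dy": 0,"dz": 0,"turn": 0},{"dx": -2,"dy": 0,"dz": -4,"turn": 0},{"dx": 0,"dy": 0,"dz": -25,"turn": 0},{"dx": 0,"dy": 0,"dz": -35,"turn": 0},{"dx": -20,"dy": 0,"dz": -35,"turn": 0},{"dx": -25,"dy": 0,"dz": -30,"turn": 0},{"dx": -15,"dy": 0,"dz": -15,"turn": 0},{"dx": 0,"dy": 0,"dz": 0,"turn": 0}])

```text
time: 25.52
eef_pos: [0.4434, 0.1052, 0.3421]
orientation: [0.999, 0.037, 0.004, -0.003]
ft_force: [1.2, 0.5, 0.7]
grip_width: -0.0004
grip_force: 0.0
```

```bash
python3 - <<'E'
from h import *
import json
viewer.grab_frame("wrist")
p=viewer.camera_params("wrist");f=viewer.grab_frame("wrist")
t=viewer.grab_frame("scene")[:,:,::-1]
o=np.zeros((400,800,3),np.uint8)
a=cv2.resize(t[195:325,285:440],(400,336),interpolation=cv2.INTER_CUBIC);o[:336,:400]=a
o[:300,400:]=cv2.resize(f[:,:,::-1],(400,300))
cv2.imwrite("pics/end.png",np.clip(o*1.2,0,255).astype(np.uint8))
g=f.max(2);m=cv2.morphologyEx((g<45).astype(np.uint8),cv2.MORPH_OPEN,np.ones((9,9)))
for c in cv2.findContours(m,0,2)[0]:
    if cv2.contourArea(c)>150: print("blob",np.round(cv2.minEnclosingCircle(c)[0],1),round(cv2.minEnclosingCircle(c)[1],1))
y=np.radians(4.15);X=np.array([np.cos(y),np.sin(y),0]);h=np.array([.521,.1112,.078])
for th in(4.2,4.25,4.3,4.35): print(th,[proj(p,h+.048*(np.sin(th+k*np.pi/3)*X+np.cos(th+k*np.pi/3)*np.array([0,0,1]))).round(0).tolist() for k in(-5,-4,-3)])
st()
E
```

```text
blob [316. 477.] 281.0
blob [316.5  97.7] 16.3
blob [317.   36.2] 18.3
4.2 [[317.0, 164.0], [317.0, 103.0], [317.0, 36.0]]
4.25 [[317.0, 163.0], [317.0, 99.0], [317.0, 35.0]]
4.3 [[317.0, 161.0], [317.0, 95.0], [317.0, 33.0]]
4.35 [[317.0, 160.0], [317.0, 91.0], [317.0, 32.0]]
t 25.67 tip x,y,z -77.6 -0.64 185.96 F x,y,z -0.36 -0.14 0.5 M -0.032
```

View pics/end.png

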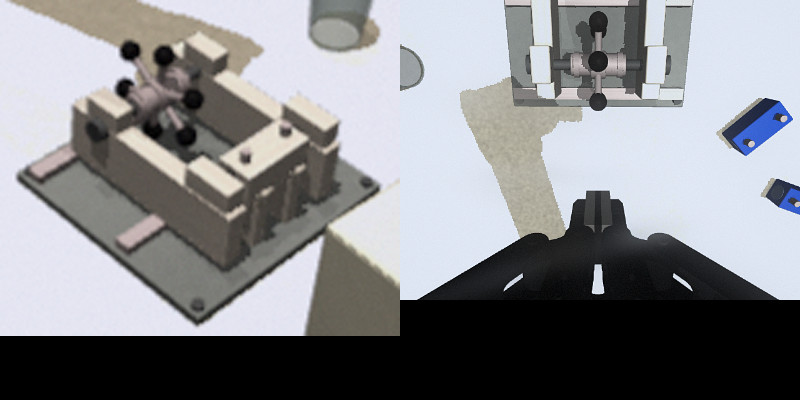

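The crop shows the cell level in the cradle, gripped between both jaws, with its ports at (245,157) and (285,130). The turnbuckle angle reads about 4.27 rad, the arm is clear and nothing else has moved. Handing in.

```bash
python3 -c "
from bench import robot
print(robot.job_done())"
```

```text
the job is handed in; nothing more can be done
None
```

The cell is seated in the cradle and clamped at an estimated 21–26 N, judged from turning effort and turnbuckle angle (about 4.27 rad); the job was handed in at about 26 s with the arm clear, and no verdict was returned.

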